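# Load the second nut and hold the inspection pallet up level

### The job

Set the loose brass lead-screw nut down, flange first, in the empty nest of the inspection pallet so that its flange lies flat between the stops, without dropping it in. Then take the pallet by its red handle, lift it clear of its loading base by a good 10 cm and keep holding it there, steady and level, with both nuts still in their nests: finish while holding it, do not put it down. Do not disturb the pulley, the grease jar or the screwdriver.

Things in the scene. Friction and masses are not known exactly. Their poses are not given: they have to be found in the camera images.
- new_nut_centre (a point): The loose brass lead-screw nut to load, standing upright on the bench on its flange. Square flange 40 x 40 mm, 7 mm thick, at the bottom; a square body 22 x 22 mm rises from its middle to 40 mm over all; about 170 g. The point is at its centre, 20 mm above its underside; z up, x and y along the sides of flange and body. Grip the body across two opposite sides, above the flange.
- loaded_nut_centre (a point): An identical brass nut already standing in the pallet's other nest. The point is at its centre, 20 mm above its underside.
- free_nest (a point): Centre of the empty nest, on the upper face of the pallet, 74 mm from the pallet's middle in its +y direction. The nest is a square of eight dark steel dowel stops (8 mm across, 8 mm high, tapered tops), two to a side, with 46 mm clear between opposite sides, so a 40 mm flange has 3 mm to spare each side when square to the pallet; any of the nut's four quarter turns will do. x, y, z are the pallet's axes.
- taken_nest (a point): Centre of the nest that already has a nut, on the upper face of the pallet, 74 mm from its middle in its -y direction. Same axes and stops.
- handle (a point): Middle of the grip of the pallet's red bridge handle. The pallet is an aluminium plate 216 mm long (y) by 80 mm wide (x) by 8 mm thick, about 460 g empty; the handle stands in its middle and runs along y: a square bar 12 x 12 mm, 76 mm long, on two legs 52 mm apart inside. This point is at the bar's centre, 42 mm above the plate's upper face and 50 mm above the plate's underside; z is up when the pallet is level. With a nut in each nest the pallet balances under this point.
- base_top (a point): Centre of the supporting face of the loading base, a dark steel slab 246 x 110 mm fixed to the bench with two rails; the pallet's underside rests 26 mm above the bench at this height. Eight steel dowels round the pallet's edges stand 6 mm above this face with 1.5 mm play: the pallet lifts straight up out of them.
- pulley: Bystander: stepped aluminium pulley, 72 mm across, 28 mm high, lying on the bench. Origin at the centre of its underside.
- grease_jar: Bystander: white jar with yellow label and red cap, 56 mm across, 62 mm high. Origin at the centre of its underside.
- screwdriver: Bystander: screwdriver with a black handle, 190 mm long, lying on the bench beyond the pallet. Origin on its underside, x along its shaft.
Mind the look-alikes: they are no part of the job. Leave any black, blue or purple look-alike of the part that bears new_nut_centre alone.

How it is judged:
By the outcome, as a careful person would: the job done as asked, in the order asked, and still so for the second after the job is handed in, while the arm keeps its last pose, push and grip.
It also fails if it takes over 48 s, if anything falls off the work surface, if the arm or the gripper's body presses on something with over 40 N, if the wrist force passes 120 N, or if a joint passes its speed limit or range.

### The arm

A 6-joint arm with a two-finger parallel gripper is mounted at the origin on the work surface. World frame = base frame: x ahead of the robot, y to its left, z up, the work surface at z = 0. Lengths are in m, angles in degrees, forces in N, time in s.
With the tool pointing down it reaches from about 0.25 to 0.725 m from the base axis. Payload 9.7 kg.
Tool frame: the origin (TCP) lies on the centre line of the jaws, within the pads' length; the fingertips stand 19 mm ahead of it and the grasp point (between the pads) is the TCP (bot.tcp_to_tips is the z of the fingertips in the tool frame, in m); z points along the fingers, y is the line along which they close (so a half turn about z gives the same grasp; the last joint's range is limited). The gripper opens to 85 mm and grips with 20 to 120 N. Pads are 22 mm wide; open, the fingers measure 114 mm over their backs; the gripper's body (76 mm by 85 mm) begins 54 mm behind the grasp point. The pads swing forward as they close: fully open they stand 13 mm farther back than shut.
Start: joints at [-63.999, 4.979, 10.078, 95.1, 0, 90], TCP at [0.241, -0.494, 0.227] pointing down, gripper open.
Joint ranges: [-179.16, 179.16], [-48.56, 103.87], [-65.8, 70.77], [-126.05, 130.52], [-82.76, 87.17], [-180, 180]. Speed limits (degrees/s): [127.2, 127.2, 147.25, 180, 180, 180].

### API

Orientations are given as [roll, pitch, yaw] about the fixed x, y, z axes, in that order (R = Rz(yaw) Ry(pitch) Rx(roll)).
In Python, from workcell import bot gives the robot as it stands. The module is installed in compiled form; this text tells all that it offers.
- The arm moves only by the tool play_rows, never from a script. Its argument "increments" is a list of rows, each an object with "slide": the shift along the tool's x, y, z in mm, a list of three; "angular": the turn, a rotation vector about the tool's x, y, z in degrees, a list of three; "claw": the opening, from -1 (shut) to 1 (fully open). In form: [{"slide": [x, y, z], "angular": [rx, ry, rz], "claw": claw}, ...]. A call has 1 to 8 rows; each row shifts and turns the commanded pose from where the row before left it, along the tool's axes as they then stand; what a row does not reach is not made up. A row lasts 1/10 s, in which the tool goes at most 50 mm and 8.59 degrees, less where a joint would pass 70% of its speed; a pose out of reach is approached as far as the arm can. A call is refused whole if a number of a shift passes 50 or a number of a turn 8.59, either way. A call with a gripper value outside its range is refused whole. The fingers move at their own pace and stop on an object; "squeeze" is the grip in N (left out, the last holds). Time passes only in rows, so rows that do not move let the fingers close. It gives the time, the measured TCP pose, the force, the opening and the grip force at its end, in the units of the state.
- bot.get_obs(): the state, without advancing time (a new reading comes with each control period).
- bot.camera(name): name is "side" or "top"; returns the picture (420x560x3 uint8, red, green, blue); there is no depth.
- bot.camera_info(name): a dict with "fovy" (degrees; the focal length in pixels is half the picture's height over the tangent of half this angle, whatever the lens; pixels are square), "cx", "cy" (the principal point, pixels), "R" (3x3) and "t" (3): a world point X has camera coordinates R X + t. Camera axes: x right, y down, z forward; pixel columns grow to the right and rows downward; lengths in m; the calibration is good to about 2 mm. A picture is of the moment at which its call begins. camera_info takes no time and is no camera call.
- bot.job_done(): hands the job in; it is judged then, once.
The state is a dict: "time": time; "q": joint angles; "qd": joint speeds; "joint_efforts": joint torques, N m; "ee_pos": TCP position; "tcp_rot": TCP orientation; "wrist_force": force on the tool from outside, world axes, zero at the start; "torque": the same for the moment, N m; "opening": finger opening in m; "grasp_force": force on a finger pad.
Only numpy, scipy, OpenCV 4.12 (cv2) and the standard library are available. Lean on these libraries where they do the work, as an engineer would, in place of code of your own. Each camera call takes 0.05 s, during which the arm holds its last target. There are 200 camera calls.

## Working session

There is one attempt and no reset: what is moved stays moved. The work goes in short steps, Python scripts to look and compute and a tool call to move; the robot and the scene stay as the last step left them, time stands still between calls to the robot, and variables do not carry over. Pictures are saved under pics/ and viewed, at most 10 in all, crops included, and the job is handed in when it is done.

Besides the shell and the picture viewer there is one more tool, called after "Call:" by a JSON object that holds its "name" and its "arguments", one argument or row to a line. play_rows: Moves the arm, as the interface text tells. Its arguments: {"type":"object","properties":{"increments":{"type":"array"},"squeeze":{"type":"number"}},"required":["increments"]}

```bash
mkdir -p pics
python3 - <<'E'
from workcell import bot
import cv2
for n in ("top","side"):
    im=bot.camera(n); cv2.imwrite(f"pics/{n}0.png",im[:,:,::-1]); c=bot.camera_info(n); print(n,c)
o=bot.get_obs(); print(o)
E
```

```text
top {'fovy': 55.963842837137264, 'cx': 272.13011810061585, 'cy': 208.2038765418887, 'R': array([[-0.01302293, -0.99982747,  0.01324538],
       [-0.98689122,  0.01072116, -0.16103035],
       [ 0.16086056, -0.01516884, -0.98686057]]), 't': array([0.03265528, 0.63031048, 0.84614561])}
side {'fovy': 50.91636853305763, 'cx': 283.4153524657957, 'cy': 207.80797693929932, 'R': array([[-0.7331517 , -0.67990452,  0.01477948],
       [-0.42256058,  0.43841045, -0.79324576],
       [ 0.5328519 , -0.58781471, -0.60872221]]), 't': array([0.46379313, 0.30679939, 0.65870345])}
{'time': 0.1, 'q': array([-6.40001055e+01,  5.00824469e+00,  1.00397216e+01,  9.50984451e+01,
        2.34733245e-04,  8.99993101e+01]), 'qd': array([-0.1038731 , -0.1429033 ,  0.17363587, -0.03297196, -0.02708817,
       -0.05107773]), 'joint_efforts': array([ 7.59094510e-04, -5.21563411e+01,  4.65652978e+01,  1.59761152e-02,
        9.14026486e-05,  2.56054165e-05]), 'ee_pos': array([ 0.2410177 , -0.49415912,  0.22645763]), 'tcp_rot': array([-1.79933032e+02, -2.35539474e-04,  2.60005842e+01]), 'wrist_force': array([0.01925946, 0.15765224, 0.04197609]), 'torque': array([-0.00775168, -0.02798421,  0.03546344]), 'grasp_force': 0.0, 'opening': 0.08520616763442976}
```

View pics/top0.png

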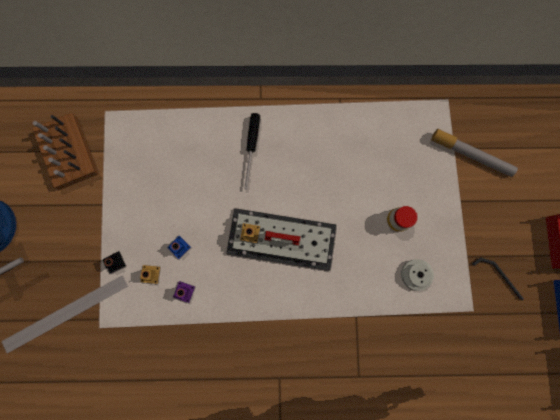

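View pics/side0.png

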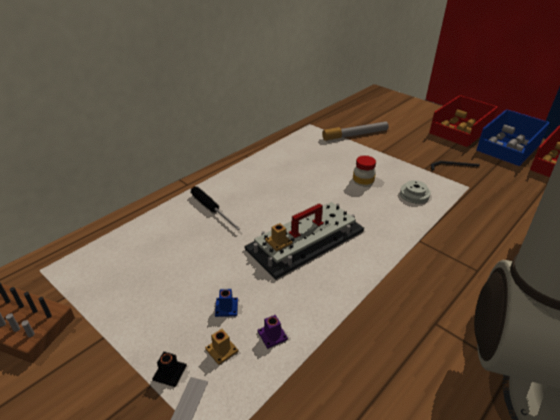

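Top view: the loose brass nut is at about (150,274), with black, blue and purple look-alikes around it. The pallet is centred near (283,239), with its loaded nest on the left at (250,232) and its empty nest on the right at (314,243). The side view agrees, with the loose nut at (221,345). Next I'll look at enlarged crops.

```bash
cat > h.py <<'E'
import numpy as np, cv2
from workcell import bot
class Cam:
    def __init__(s,n):
        c=bot.camera_info(n); s.R=np.array(c['R']); s.t=np.array(c['t']); s.c=np.array([c['cx'],c['cy']]); s.f=210/np.tan(np.radians(c['fovy']/2))
        s.o=-s.R.T@s.t
    def ray(s,p):
        d=np.append((np.array(p,float)-s.c)/s.f,1); d=s.R.T@d; return d/np.linalg.norm(d)
    def plane(s,p,z):
        d=s.ray(p); return s.o+d*(z-s.o[2])/d[2]
    def proj(s,X):
        x=s.R@np.array(X)+s.t; return s.c+s.f*x[:2]/x[2]
def tri(A,p,B,q):
    a,b=A.ray(p),B.ray(q); M=np.c_[a,-b]; l=np.linalg.lstsq(M,B.o-A.o,rcond=None)[0]
    P,Q=A.o+l[0]*a,B.o+l[1]*b; return (P+Q)/2,np.linalg.norm(P-Q)
E
python3 - <<'E'
import cv2,numpy as np
t=cv2.imread('pics/top0.png'); s=cv2.imread('pics/side0.png')
def g(im,x0,y0,w,h,k):
    c=cv2.resize(im[y0:y0+h,x0:x0+w],None,fx=k,fy=k,interpolation=cv2.INTER_CUBIC); return np.clip(c*1.4,0,255).astype('uint8')
a=np.zeros((600,800,3),'uint8')
A=g(t,225,200,120,75,5); a[:375,:600]=A
B=g(t,130,255,40,40,5); a[:200,600:]=B
C=g(s,200,325,44,40,5); a[380:580,580:800]=C
D=g(s,240,200,130,75,4); a[:0]; a[376:600,:520]=D[:224]
cv2.imwrite('pics/c1.png',a)
E
```

```text
(no output)
```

View pics/c1.png

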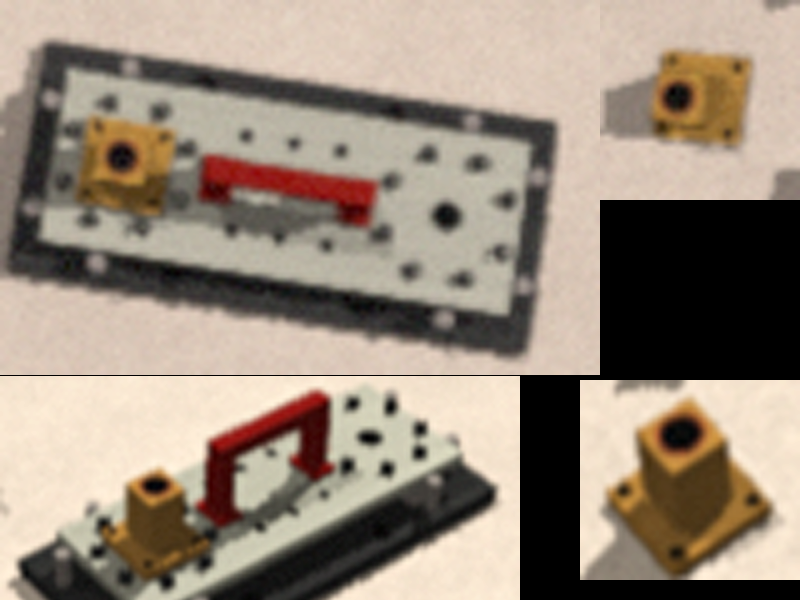

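```bash
cat > m.py <<'E'
from h import *
T,S=Cam('top'),Cam('side')
t=cv2.imread('pics/top0.png'); s=cv2.imread('pics/side0.png')
def blob(im,lo,hi,roi):
    x,y,w,h=roi; c=cv2.resize(im[y:y+h,x:x+w],None,fx=8,fy=8,interpolation=cv2.INTER_CUBIC)
    m=cv2.inRange(cv2.cvtColor(c,cv2.COLOR_BGR2HSV),lo,hi)
    cs=cv2.findContours(m,cv2.RETR_EXTERNAL,cv2.CHAIN_APPROX_NONE)[0]; k=max(cs,key=cv2.contourArea)
    return (k[:,0]+.5)/8-.5+[x,y]
def cen(k): M=cv2.moments(k.astype('f4')[:,None]); return np.array([M['m10'],M['m01']])/M['m00']
def rect(cam,k,z):
    w=np.array([cam.plane(p,z)[:2] for p in k]); r=cv2.minAreaRect((w*1000).astype('f4')); return r
if __name__=='__main__':
    dark=((0,0,0),(180,255,60)); br=((10,110,60),(28,255,255)); red=((0,160,60),(8,255,255)); 
    for nm,z,rt,rs in (('new',.04,(138,266,14,16),(212,328,18,16)),('loaded',.074,(244,225,12,12),(272,224,14,12))):
        p,q=cen(blob(t,*dark,rt)),cen(blob(s,*dark,rs))
        print(nm,p,q,'tri',tri(T,p,S,q),'planes',T.plane(p,z),S.plane(q,z))
    k=blob(t,*br,(130,255,40,40)); print('flange rect',rect(T,k,.007))
    k=blob(t,*red,(260,222,45,30)); print('red top',rect(T,k,.082), cen(k))
    k=blob(t,*dark,(307,236,14,14)); print('nest hole',T.plane(cen(k),.034))
    c=t[205:270,230:338]; pl=blob(t,(15,0,110),(110,70,255),(231,211,103,54)); print('plate',rect(T,pl,.034),len(pl))
    for nm,roi in (('blue',(165,232,28,30)),('purple',(170,278,28,28)),('black',(100,250,28,26))):
        k=blob(t,*{'blue':((105,120,30),(125,255,255)),'purple':((126,80,20),(160,255,255)),'black':dark}[nm],roi); print(nm,rect(T,k,.007))
E
python3 m.py
```

```text
new [145.05292547 273.95443372] [219.68713841 335.32788009] tri (array([0.48684714, 0.3098878 , 0.03926513]), np.float64(0.0007645128014368288)) planes [0.48713444 0.30992815 0.04      ] [0.48606247 0.30999608 0.04      ]
loaded [248.76815521 230.98746574] [280.06541643 233.2399645 ] tri (array([0.57625071, 0.07617999, 0.0581177 ]), np.float64(0.005867221580908946)) planes [0.57693843 0.07724767 0.074     ] [0.56120178 0.08821591 0.074     ]
flange rect ((487.02740478515625, 309.8591003417969), (42.15694046020508, 39.3125114440918), 83.62650299072266)
red top ((560.7862548828125, 5.274391174316406), (74.4116439819336, 18.47962188720703), 79.95084381103516) [282.32770722 236.29005523]
nest hole [ 0.55239242 -0.0693118   0.034     ]
plate ((564.751953125, 3.4991378784179688), (215.11166381835938, 79.01542663574219), 80.20339965820312) 3414
blue ((548.4970092773438, 244.7013702392578), (37.839210510253906, 38.18788146972656), 45.21934509277344)
purple ((446.0791931152344, 230.60330200195312), (38.74086380004883, 38.5430793762207), 69.9867172241211)
black ((514.5996704101562, 393.904541015625), (39.330810546875, 42.912174224853516), 25.966398239135742)
```

Call:
{"name": "play_rows", "arguments": {
  "increments": [
    {"slide": [0, 0, 0], "angular": [0, 0, -8.2], "claw": 0.2},
    {"slide": [0, 0, 0], "angular": [0, 0, -8.2], "claw": 0.2},
    {"slide": [0, 0, 0], "angular": [0, 0, -8.2], "claw": 0.2},
    {"slide": [0, 0, 0], "angular": [0, 0, -8.2], "claw": 0.2},
    {"slide": [0, 0, 0], "angular": [0, 0, -8.2], "claw": 0.2},
    {"slide": [0, 0, 0], "angular": [0, 0, -8.2], "claw": 0.2},
    {"slide": [0, 0, 0], "angular": [0, 0, -8.4], "claw": 0.2}
  ],
  "squeeze": 40
}}

```text
time: 0.8
ee_pos: [0.241, -0.4942, 0.2267]
tcp_rot: [-180.0, -0.0, 83.9]
wrist_force: [0.4, 0.6, 0.6]
opening: 0.0513
grasp_force: 0.0
```

Call:
{"name": "play_rows", "arguments": {
  "increments": [
    {"slide": [20, 4, 0], "angular": [0, 0, 0], "claw": 0.2},
    {"slide": [40, 8, 0], "angular": [0, 0, 0], "claw": 0.2},
    {"slide": [40, 8, 0], "angular": [0, 0, 0], "claw": 0.2},
    {"slide": [40, 8, 0], "angular": [0, 0, 0], "claw": 0.2},
    {"slide": [40, 8, 0], "angular": [0, 0, 0], "claw": 0.2},
    {"slide": [40, 8, 0], "angular": [0, 0, 0], "claw": 0.2},
    {"slide": [40, 8, 0], "angular": [0, 0, 0], "claw": 0.2},
    {"slide": [40, 8, 0], "angular": [0, 0, 0], "claw": 0.2}
  ]
}}

```text
time: 1.6
ee_pos: [0.3342, -0.2013, 0.2269]
tcp_rot: [-180.0, -0.0, 83.6]
wrist_force: [0.7, 0.1, 0.4]
opening: 0.0509
grasp_force: 0.0
```

```bash
cat > d.py <<'E'
import sys; from h import *
from scipy.spatial.transform import Rotation as Ro
# usage: d.py x y z yaw -> slide (mm) in tool axes, turn (deg)
x,y,z,w=map(float,sys.argv[1:5]); o=bot.get_obs()
A=Ro.from_euler('xyz',o['tcp_rot'],degrees=True); B=Ro.from_euler('xyz',[180,0,w],degrees=True)
r=lambda a:np.round(a,2)
print('slide',r(A.inv().apply(np.array([x,y,z])-o['ee_pos'])*1000),'rot',r((A.inv()*B).as_rotvec(degrees=True)))
print('t',o['time'],'pos',r(o['ee_pos']*1000),'rpy',r(o['tcp_rot']),'F',r(o['wrist_force']),'tq',r(o['torque']),'open',r(o['opening']*1000),'grip',r(o['grasp_force']),'q',r(o['q']))
E
python3 d.py .487 .310 .12 83.6
```

```text
slide [525.2   94.66 106.93] rot [-0.   -0.01 -0.02]
t 1.6 pos [ 334.17 -201.32  226.88] rpy [-1.800e+02 -1.000e-02  8.358e+01] F [0.67 0.07 0.36] tq [-0.03 -0.08  0.02] open 50.89 grip 0.0 q [-31.07 -16.68  -9.8   96.88   0.    65.36]
```

Call:
{"name": "play_rows", "arguments": {
  "increments": [
    {"slide": [40, 7, 0], "angular": [0, 0, 0], "claw": 0.2},
    {"slide": [40, 7, 0], "angular": [0, 0, 0], "claw": 0.2},
    {"slide": [40, 7, 0], "angular": [0, 0, 0], "claw": 0.2},
    {"slide": [40, 7, 0], "angular": [0, 0, 0], "claw": 0.2},
    {"slide": [40, 7, 0], "angular": [0, 0, 0], "claw": 0.2},
    {"slide": [40, 7, 0], "angular": [0, 0, 0], "claw": 0.2},
    {"slide": [40, 7, 0], "angular": [0, 0, 0], "claw": 0.2},
    {"slide": [40, 7, 0], "angular": [0, 0, 0], "claw": 0.2}
  ]
}}

```text
time: 2.4
ee_pos: [0.4255, 0.1107, 0.2269]
tcp_rot: [-180.0, 0.0, 83.6]
wrist_force: [0.2, -0.7, -0.3]
opening: 0.0509
grasp_force: 0.0
```

Call:
{"name": "play_rows", "arguments": {
  "increments": [
    {"slide": [40, 7, 10], "angular": [0, 0, 0], "claw": 0.2},
    {"slide": [40, 7, 20], "angular": [0, 0, 0], "claw": 0.2},
    {"slide": [40, 7, 20], "angular": [0, 0, 0], "claw": 0.2},
    {"slide": [40, 7, 20], "angular": [0, 0, 0], "claw": 0.2},
    {"slide": [25, 5, 20], "angular": [0, 0, 0], "claw": 0.2},
    {"slide": [10, 2, 10], "angular": [0, 0, 0], "claw": 0.2},
    {"slide": [0, 0, 0], "angular": [0, 0, 0], "claw": 0.2}
  ]
}}

```text
time: 3.1
ee_pos: [0.4812, 0.2989, 0.125]
tcp_rot: [-179.8, 0.1, 83.7]
wrist_force: [-0.2, -0.3, 0.6]
opening: 0.0514
grasp_force: 0.0
```

```bash
python3 d.py .487 .310 .03 83.6
python3 - <<'E'
from h import *
t=bot.camera('top')[:,:,::-1]; s=bot.camera('side')[:,:,::-1]; cv2.imwrite('pics/t1.png',t); cv2.imwrite('pics/s1.png',s)
a=np.hstack([cv2.resize(t[220:310,100:200],None,fx=4,fy=4),cv2.resize(s[290:380,170:270],None,fx=4,fy=4)]); cv2.imwrite('pics/c2.png',a)
E
```

```text
slide [11.85  4.84 94.92] rot [-0.17  0.13  0.07]
t 3.1 pos [481.18 298.95 124.96] rpy [-1.7983e+02  1.3000e-01  8.3670e+01] F [-0.19 -0.29  0.57] tq [-0.07  0.07  0.  ] open 51.4 grip 0.0 q [ 31.85   6.61   0.56  84.16  -0.   128.18]
```

View pics/c2.png

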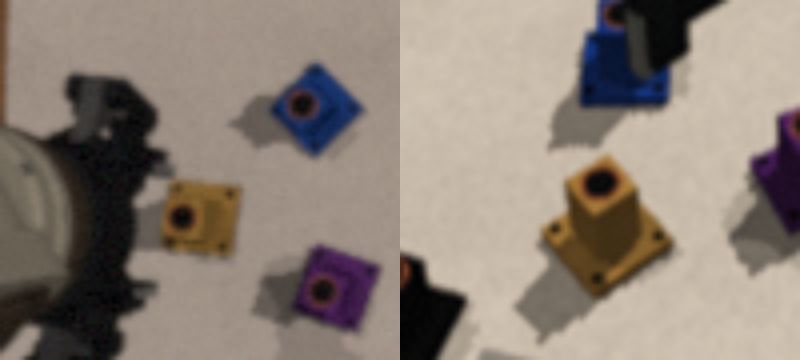

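The nut is undisturbed, between the fingers' tracks (hole at crop (181,217)), and the neighbours are clear. Next I line up over it and descend.

Call:
{"name": "play_rows", "arguments": {
  "increments": [
    {"slide": [12, 5, 15], "angular": [0, 0, 0], "claw": 0.2},
    {"slide": [0, 0, 20], "angular": [0, 0, 0], "claw": 0.2},
    {"slide": [0, 0, 20], "angular": [0, 0, 0], "claw": 0.2},
    {"slide": [0, 0, 0], "angular": [0, 0, 0], "claw": 0.2},
    {"slide": [0, 0, 0], "angular": [0, 0, 0], "claw": 0.2}
  ]
}}

```text
time: 3.7
ee_pos: [0.4885, 0.3098, 0.0726]
tcp_rot: [180.0, -0.0, 83.6]
wrist_force: [1.1, -0.2, 0.0]
opening: 0.0511
grasp_force: 0.0
```

```bash
python3 d.py .487 .310 .03 83.6
```

```text
slide [-1.000e-02 -1.570e+00  4.261e+01] rot [ 0.01 -0.01 -0.04]
t 3.7 pos [488.55 309.83  72.61] rpy [ 1.7999e+02 -1.0000e-02  8.3560e+01] F [ 1.11 -0.17  0.03] tq [0.01 0.02 0.03] open 51.05 grip 0.0 q [ 32.38   8.62  -3.01  78.35  -0.   128.82]
```

Call:
{"name": "play_rows", "arguments": {
  "increments": [
    {"slide": [0, -1.5, 15], "angular": [0, 0, 0], "claw": 0.2},
    {"slide": [0, 0, 15], "angular": [0, 0, 0], "claw": 0.2},
    {"slide": [0, 0, 10], "angular": [0, 0, 0], "claw": 0.2},
    {"slide": [0, 0, 1], "angular": [0, 0, 0], "claw": 0.2},
    {"slide": [0, 0, 0], "angular": [0, 0, 0], "claw": 0.2}
  ]
}}

```text
time: 4.2
ee_pos: [0.4866, 0.3101, 0.0307]
tcp_rot: [-180.0, 0.0, 83.6]
wrist_force: [-0.9, 0.7, 0.7]
opening: 0.0512
grasp_force: 0.0
```

Call:
{"name": "play_rows", "arguments": {
  "increments": [
    {"slide": [0, 0, 0], "angular": [0, 0, 0], "claw": -0.2},
    {"slide": [0, 0, 0], "angular": [0, 0, 0], "claw": -0.4},
    {"slide": [0, 0, 0], "angular": [0, 0, 0], "claw": -0.6},
    {"slide": [0, 0, 0], "angular": [0, 0, 0], "claw": -1},
    {"slide": [0, 0, 0], "angular": [0, 0, 0], "claw": -1},
    {"slide": [0, 0, 0], "angular": [0, 0, 0], "claw": -1}
  ]
}}

```text
time: 4.8
ee_pos: [0.487, 0.3105, 0.0318]
tcp_rot: [180.0, -0.0, 83.6]
wrist_force: [-2.1, 0.2, 6.6]
opening: 0.0202
grasp_force: 39.4
```

```bash
python3 d.py .487 .310 .03 83.6
```

```text
slide [-0.54  0.05  1.77] rot [ 0.04 -0.04  0.01]
t 4.8 pos [487.01 310.55  31.77] rpy [ 1.7996e+02 -4.0000e-02  8.3610e+01] F [-2.13  0.22  6.61] tq [-0.01  0.32 -0.04] open 20.22 grip 39.43 q [ 3.2520e+01  9.4200e+00 -6.6800e+00  7.3850e+01  1.0000e-02  1.2891e+02]
```

Call:
{"name": "play_rows", "arguments": {
  "increments": [
    {"slide": [0, 0, -5], "angular": [0, 0, 0], "claw": -1},
    {"slide": [0, 0, -15], "angular": [0, 0, 0], "claw": -1},
    {"slide": [0, 0, -30], "angular": [0, 0, 0], "claw": -1},
    {"slide": [0, 0, -30], "angular": [0, 0, 0], "claw": -1},
    {"slide": [0, 0, -30], "angular": [0, 0, 0], "claw": -1},
    {"slide": [0, 0, -15], "angular": [0, 0, 0], "claw": -1},
    {"slide": [0, 0, 0], "angular": [0, 0, 0], "claw": -1},
    {"slide": [0, 0, 0], "angular": [0, 0, 0], "claw": -1}
  ],
  "squeeze": 50
}}

```text
time: 5.6
ee_pos: [0.4867, 0.3102, 0.1552]
tcp_rot: [-180.0, 0.0, 83.6]
wrist_force: [-0.6, -0.8, -2.2]
opening: 0.0199
grasp_force: 49.6
```

```bash
python3 d.py .5523 -.0692 .155 80.3
python3 - <<'E'
from h import *
s=bot.camera('side')[:,:,::-1]; t=bot.camera('top')[:,:,::-1]; cv2.imwrite('pics/s2.png',s); cv2.imwrite('pics/t2.png',t)
a=np.hstack([cv2.resize(t[200:320,90:220],None,fx=3,fy=3),cv2.resize(s[240:360,160:290],None,fx=3,fy=3)]); cv2.imwrite('pics/c3.png',a)
E
```

```text
slide [-3.6972e+02  1.0748e+02  2.9000e-01] rot [-0.04  0.03  3.3 ]
t 5.6 pos [486.7  310.2  155.16] rpy [-1.7996e+02  3.0000e-02  8.3600e+01] F [-0.64 -0.79 -2.16] tq [ 0.02 -0.03  0.02] open 19.93 grip 49.64 q [ 32.51   7.88   5.28  87.45  -0.   128.91]
```

View pics/c3.png

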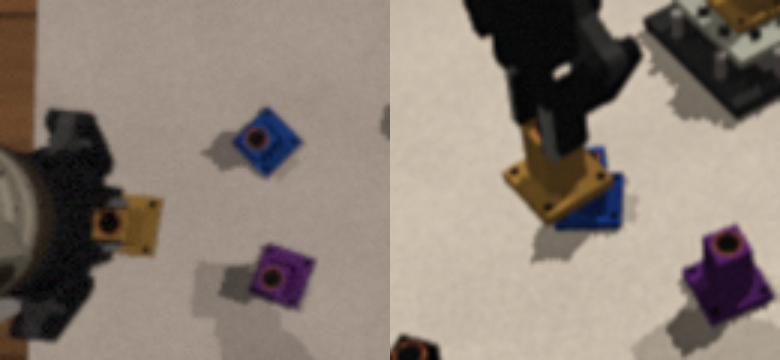

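Call:
{"name": "play_rows", "arguments": {
  "increments": [
    {"slide": [-10, 3, 0], "angular": [0, 0, 0], "claw": -1},
    {"slide": [-25, 7, 0], "angular": [0, 0, 0], "claw": -1},
    {"slide": [-35, 10, 0], "angular": [0, 0, 0], "claw": -1},
    {"slide": [-35, 10, 0], "angular": [0, 0, 0], "claw": -1},
    {"slide": [-35, 10, 0], "angular": [0, 0, 0], "claw": -1},
    {"slide": [-35, 10, 0], "angular": [0, 0, 0], "claw": -1},
    {"slide": [-35, 10, 0], "angular": [0, 0, 0], "claw": -1},
    {"slide": [-35, 10, 0], "angular": [0, 0, 0], "claw": -1}
  ]
}}

```text
time: 6.5
ee_pos: [0.5286, 0.0568, 0.1553]
tcp_rot: [-179.9, 0.0, 83.6]
wrist_force: [1.4, -0.8, -1.4]
opening: 0.0196
grasp_force: 49.6
```

Call:
{"name": "play_rows", "arguments": {
  "increments": [
    {"slide": [-35, 10, 0], "angular": [0, 0, 0], "claw": -1},
    {"slide": [-35, 10, 0], "angular": [0, 0, 0], "claw": -1},
    {"slide": [-30, 9, 0], "angular": [0, 0, 0], "claw": -1},
    {"slide": [-20, 6, 0], "angular": [0, 0, 0], "claw": -1},
    {"slide": [-5, 2, 0], "angular": [0, 0, 1.3], "claw": -1},
    {"slide": [0, 0, 0], "angular": [0, 0, 2], "claw": -1},
    {"slide": [0, 0, 0], "angular": [0, 0, 0], "claw": -1},
    {"slide": [0, 0, 0], "angular": [0, 0, 0], "claw": -1}
  ]
}}

```text
time: 7.3
ee_pos: [0.5516, -0.069, 0.1557]
tcp_rot: [-180.0, -0.0, 80.4]
wrist_force: [0.9, -0.1, -1.1]
opening: 0.02
grasp_force: 49.6
```

```bash
python3 d.py .5523 -.0692 .085 80.3
python3 - <<'E'
from h import *
s=bot.camera('side')[:,:,::-1]; t=bot.camera('top')[:,:,::-1]; cv2.imwrite('pics/s3.png',s); cv2.imwrite('pics/t3.png',t)
a=np.hstack([cv2.resize(t[170:290,215:345],None,fx=3,fy=3),cv2.resize(s[160:280,240:370],None,fx=3,fy=3)]); cv2.imwrite('pics/c4.png',a)
E
```

```text
slide [-0.12  0.8  70.73] rot [-0.04 -0.    0.05]
t 7.3 pos [551.58 -68.96 155.73] rpy [-179.96   -0.     80.35] F [ 0.93 -0.06 -1.14] tq [ 0.01 -0.03 -0.03] open 20.01 grip 49.62 q [-7.130e+00  4.950e+00  2.140e+00  8.724e+01  1.000e-02  9.252e+01]
```

View pics/c4.png

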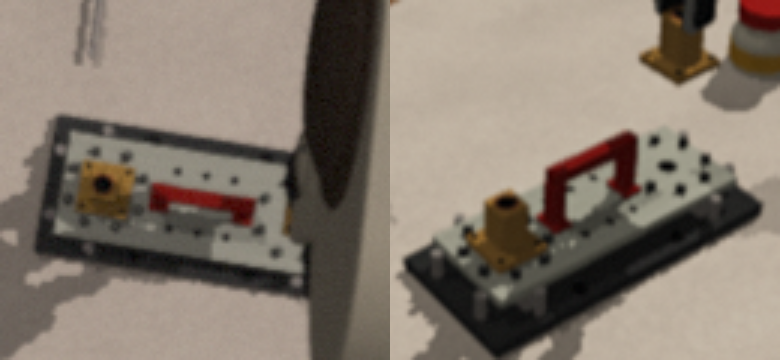

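The nut is held level above the empty nest: its flange is at side crop (679,65), and the nest hole at (668,166). I'll descend part way, then compare in the side view.

Call:
{"name": "play_rows", "arguments": {
  "increments": [
    {"slide": [0, 0.8, 15], "angular": [0, 0, 0], "claw": -1},
    {"slide": [0, 0, 25], "angular": [0, 0, 0], "claw": -1},
    {"slide": [0, 0, 15], "angular": [0, 0, 0], "claw": -1},
    {"slide": [0, 0, 10], "angular": [0, 0, 0], "claw": -1},
    {"slide": [0, 0, 0], "angular": [0, 0, 0], "claw": -1},
    {"slide": [0, 0, 0], "angular": [0, 0, 0], "claw": -1}
  ]
}}

```text
time: 8.0
ee_pos: [0.5529, -0.0695, 0.0915]
tcp_rot: [180.0, -0.0, 80.3]
wrist_force: [-0.0, 0.7, -1.1]
opening: 0.02
grasp_force: 49.6
```

```bash
python3 d.py .5523 -.0692 .066 80.3
python3 - <<'E'
from h import *
from m import blob,cen,rect
S=Cam('side'); T=Cam('top')
s=bot.camera('side')[:,:,::-1]; cv2.imwrite('pics/s4.png',s)
s3=cv2.imread('pics/s3.png'); dark=((0,0,0),(180,255,60))
h=cen(blob(s3,*dark,(328,210,16,12))); print('nest hole side px',h,'->',S.plane(h,.034))
# same for the loaded nut hole/top
b=bot.get_obs()['ee_pos']; zb=b[2]-.0317
k=blob(s,((8,110,40),(28,255,255)),(320,150,45,80)); 
# flange lower corners: leftmost,rightmost,lowest
L,Rr,B=k[k[:,0].argmin()],k[k[:,0].argmax()],k[k[:,1].argmax()]
print(L,Rr,B,S.plane(L,zb+.007),S.plane(Rr,zb+.007),'mid',(S.plane(L,zb+.0035)+S.plane(Rr,zb+.0035))/2,'tcp',b)
c=[np.array([b[0],b[1],0])+ [*(np.array([[np.cos(a),-np.sin(a)],[np.sin(a),np.cos(a)]])@p),zb+dz] for a in [np.radians(-9.7)] for dz in (0,.007) for p in ([.02,.02],[.02,-.02],[-.02,-.02],[-.02,.02])]
print('predicted corners',np.round([S.proj(x) for x in c],1))
cv2.imwrite('pics/c5.png',cv2.resize(s[150:240,300:400],None,fx=6,fy=6,interpolation=cv2.INTER_CUBIC))
E
```

```text
slide [ 0.15 -0.62 25.48] rot [ 0.02 -0.    0.01]
t 8.0 pos [552.88 -69.45  91.48] rpy [179.98  -0.    80.31] F [-0.03  0.71 -1.1 ] tq [0.   0.   0.03] open 19.96 grip 49.61 q [-7.16  5.43 -4.43 80.12 -0.   92.53]
nest hole side px [331.96423015 215.00384304] -> [ 0.55205728 -0.06996551  0.034     ]Traceback (most recent call last):
  File "<stdin>", line 9, in <module>
TypeError: blob() missing 1 required positional argument: 'roi'
```

Run:
```python
from h import *
from m import blob
S=Cam('side'); s=cv2.imread('pics/s4.png')
b=bot.get_obs()['ee_pos']; zb=b[2]-.0317
k=blob(s,(8,110,40),(28,255,255),(310,150,60,80))
L,Rr,B=k[k[:,0].argmin()],k[k[:,0].argmax()],k[k[:,1].argmax()]
print('seen L,R,B',L,Rr,B)
a=np.radians(-9.7); M=np.array([[np.cos(a),-np.sin(a)],[np.sin(a),np.cos(a)]])
for dz in (0,.007): print(dz,np.round([S.proj([*(b[:2]+M@np.array(p)),zb+dz]) for p in ([.02,.02],[.02,-.02],[-.02,-.02],[-.02,.02])],1))
cv2.imwrite('pics/c5.png',cv2.resize(s[150:240,300:400],None,fx=6,fy=6,interpolation=cv2.INTER_CUBIC))
```

```text
seen L,R,B [319.9375 203.6875] [345.5625 204.6875] [332.4375 212.8125]
0 [[319.4 204.2]
 [333.  197.8]
 [345.5 206.6]
 [331.8 213.4]]
0.007 [[319.6 201.7]
 [333.2 195.3]
 [345.8 204. ]
 [332.1 210.8]]
```

View pics/c5.png

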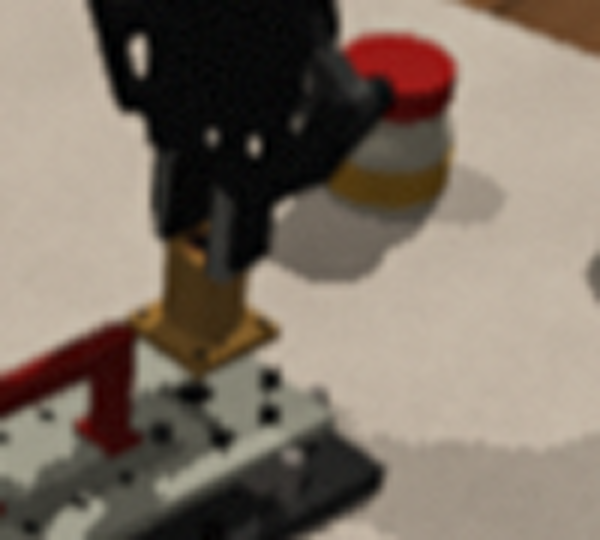

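The flange corners seen at (320,204), (346,205) and (332,213) match the prediction to half a pixel, so the nut is centred on the TCP. I'll lower it slowly.

Call:
{"name": "play_rows", "arguments": {
  "increments": [
    {"slide": [0, -0.6, 5], "angular": [0, 0, 0], "claw": -1},
    {"slide": [0, 0, 6], "angular": [0, 0, 0], "claw": -1},
    {"slide": [0, 0, 5], "angular": [0, 0, 0], "claw": -1},
    {"slide": [0, 0, 4], "angular": [0, 0, 0], "claw": -1},
    {"slide": [0, 0, 2], "angular": [0, 0, 0], "claw": -1},
    {"slide": [0, 0, 0], "angular": [0, 0, 0], "claw": -1},
    {"slide": [0, 0, 0], "angular": [0, 0, 0], "claw": -1}
  ]
}}

```text
time: 8.75
ee_pos: [0.5522, -0.0694, 0.0692]
tcp_rot: [180.0, -0.0, 80.3]
wrist_force: [0.2, 0.4, -1.3]
opening: 0.0196
grasp_force: 49.6
```

```bash
python3 d.py .5522 -.0696 .066 80.3
```

```text
slide [-0.23  0.05  3.22] rot [ 0.01 -0.   -0.  ]
t 8.75 pos [552.19 -69.37  69.22] rpy [179.99  -0.    80.3 ] F [ 0.21  0.45 -1.29] tq [-0.02  0.02  0.02] open 19.63 grip 49.63 q [-7.16  5.72 -6.58 77.69  0.   92.54]
```

Call:
{"name": "play_rows", "arguments": {
  "increments": [
    {"slide": [0, 0, 1], "angular": [0, 0, 0], "claw": -1},
    {"slide": [0, 0, 1], "angular": [0, 0, 0], "claw": -1},
    {"slide": [0, 0, 0.5], "angular": [0, 0, 0], "claw": -1},
    {"slide": [0, 0, 0], "angular": [0, 0, 0], "claw": -1}
  ]
}}

```text
time: 9.15
ee_pos: [0.5521, -0.0694, 0.0665]
tcp_rot: [-180.0, 0.0, 80.3]
wrist_force: [-0.1, -0.1, -0.9]
opening: 0.0202
grasp_force: 49.6
```

Call:
{"name": "play_rows", "arguments": {
  "increments": [
    {"slide": [0, 0, 0.5], "angular": [0, 0, 0], "claw": -1},
    {"slide": [0, 0, 0.5], "angular": [0, 0, 0], "claw": -1},
    {"slide": [0, 0, 0], "angular": [0, 0, 0], "claw": -1}
  ]
}}

```text
time: 9.45
ee_pos: [0.5522, -0.0694, 0.0659]
tcp_rot: [180.0, -0.0, 80.3]
wrist_force: [-1.1, 0.3, 2.2]
opening: 0.02
grasp_force: 50.0
```

Contact comes at the expected seated height. I'll add slight pressure to confirm, then release gradually.

Call:
{"name": "play_rows", "arguments": {
  "increments": [
    {"slide": [0, 0, 0.5], "angular": [0, 0, 0], "claw": -1},
    {"slide": [0, 0, 0], "angular": [0, 0, 0], "claw": -1}
  ]
}}

```text
time: 9.65
ee_pos: [0.5522, -0.0694, 0.0659]
tcp_rot: [180.0, -0.0, 80.3]
wrist_force: [-3.6, 1.9, 6.0]
opening: 0.0197
grasp_force: 50.6
```

```bash
python3 d.py .5522 -.0696 .066 80.3
```

```text
slide [-0.24  0.09 -0.13] rot [ 0.03 -0.    0.  ]
t 9.65 pos [552.15 -69.35  65.87] rpy [179.97  -0.    80.3 ] F [-3.62  1.88  6.02] tq [ 0.14  0.69 -0.02] open 19.7 grip 50.57 q [-7.16  5.76 -6.92 77.29  0.   92.54]
```

Call:
{"name": "play_rows", "arguments": {
  "increments": [
    {"slide": [0, 0, 0], "angular": [0, 0, 0], "claw": -0.45},
    {"slide": [0, 0, 0], "angular": [0, 0, 0], "claw": -0.3},
    {"slide": [0, 0, 0], "angular": [0, 0, 0], "claw": 0},
    {"slide": [0, 0, 0], "angular": [0, 0, 0], "claw": 0},
    {"slide": [0, 0, 0], "angular": [0, 0, 0], "claw": 0}
  ]
}}

```text
time: 10.15
ee_pos: [0.5521, -0.0694, 0.065]
tcp_rot: [-180.0, -0.0, 80.3]
wrist_force: [-0.2, -0.7, -0.9]
opening: 0.0428
grasp_force: 0.0
```

Call:
{"name": "play_rows", "arguments": {
  "increments": [
    {"slide": [0, 0, -8], "angular": [0, 0, 0], "claw": 0},
    {"slide": [0, 0, -20], "angular": [0, 0, 0], "claw": 0},
    {"slide": [0, 0, -30], "angular": [0, 0, 0], "claw": 0},
    {"slide": [0, 0, -30], "angular": [0, 0, 0], "claw": 0},
    {"slide": [0, 0, -12], "angular": [0, 0, 0], "claw": 0},
    {"slide": [0, 0, 0], "angular": [0, 0, 0], "claw": 0}
  ]
}}

```text
time: 10.75
ee_pos: [0.553, -0.0695, 0.1671]
tcp_rot: [179.8, -0.0, 80.3]
wrist_force: [-0.0, -0.3, 0.0]
opening: 0.0425
grasp_force: 0.0
```

```bash
python3 d.py .5648 .0037 .15 80.3
python3 - <<'E'
from h import *
s=bot.camera('side')[:,:,::-1]; t=bot.camera('top')[:,:,::-1]; cv2.imwrite('pics/s5.png',s); cv2.imwrite('pics/t5.png',t)
cv2.imwrite('pics/c6.png',cv2.resize(s[185:280,235:370],None,fx=5.5,fy=5.5,interpolation=cv2.INTER_CUBIC))
E
```

```text
slide [74.13 -0.78 17.14] rot [ 0.19 -0.01 -0.  ]
t 10.75 pos [553.02 -69.5  167.13] rpy [ 1.7981e+02 -1.0000e-02  8.0300e+01] F [-0.03 -0.31  0.01] tq [-0.04  0.01 -0.05] open 42.53 grip 0.0 q [-7.16  4.96  3.41 88.26 -0.   92.54]
```

View pics/c6.png

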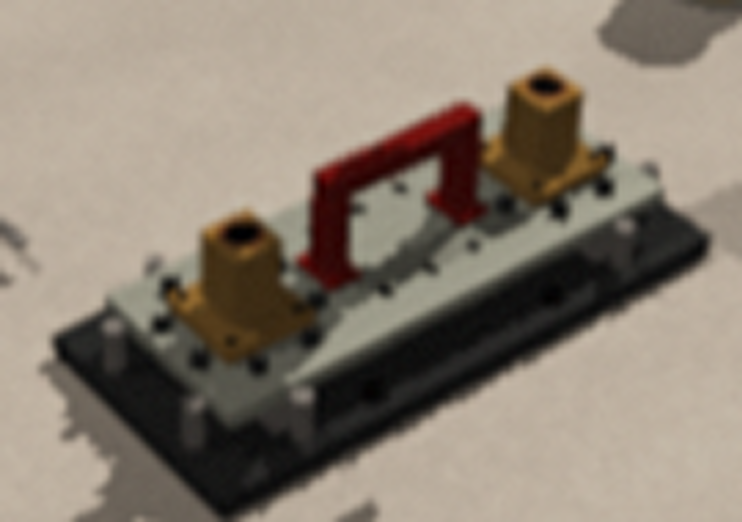

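Both nuts sit alike in their nests: the new one's flange at crop (545,170) is flat between the stops. Now the handle.

Call:
{"name": "play_rows", "arguments": {
  "increments": [
    {"slide": [20, 0, 0], "angular": [0, 0, 0], "claw": 0},
    {"slide": [30, -0.5, 0], "angular": [0, 0, 0], "claw": 0},
    {"slide": [20, 0, 10], "angular": [0, 0, 0], "claw": 0},
    {"slide": [4, 0, 20], "angular": [0, 0, 0], "claw": 0},
    {"slide": [0, 0, 20], "angular": [0, 0, 0], "claw": 0},
    {"slide": [0, 0, 0], "angular": [0, 0, 0], "claw": 0},
    {"slide": [0, 0, 0], "angular": [0, 0, 0], "claw": 0}
  ]
}}

```text
time: 11.55
ee_pos: [0.5633, 0.0036, 0.1142]
tcp_rot: [-179.9, 0.0, 80.3]
wrist_force: [0.1, -0.5, 0.1]
opening: 0.0426
grasp_force: 0.0
```

```bash
python3 d.py .5648 .0037 .076 80.3
```

```text
slide [ 0.35  1.51 38.16] rot [-0.13  0.03 -0.  ]
t 11.55 pos [563.34   3.61 114.16] rpy [-1.7987e+02  3.0000e-02  8.0300e+01] F [ 0.09 -0.52  0.07] tq [ 0.02 -0.05 -0.01] open 42.55 grip 0.0 q [  0.37   6.17  -1.12  82.84  -0.   100.07]
```

Call:
{"name": "play_rows", "arguments": {
  "increments": [
    {"slide": [0.3, 1.5, 10], "angular": [0, 0, 0], "claw": 0},
    {"slide": [0, 0, 14], "angular": [0, 0, 0], "claw": 0},
    {"slide": [0, 0, 10], "angular": [0, 0, 0], "claw": 0},
    {"slide": [0, 0, 4], "angular": [0, 0, 0], "claw": 0},
    {"slide": [0, 0, 0], "angular": [0, 0, 0], "claw": 0},
    {"slide": [0, 0, 0], "angular": [0, 0, 0], "claw": 0}
  ]
}}

```text
time: 12.15
ee_pos: [0.5657, 0.0037, 0.0773]
tcp_rot: [180.0, -0.0, 80.3]
wrist_force: [0.6, -0.1, 0.1]
opening: 0.0427
grasp_force: 0.0
```

```bash
python3 d.py .5648 .0037 .076 80.3
```

```text
slide [-0.13 -0.89  1.31] rot [ 0.01 -0.   -0.  ]
t 12.15 pos [565.7    3.68  77.31] rpy [179.99  -0.    80.3 ] F [ 0.64 -0.15  0.12] tq [ 0.01 -0.03 -0.03] open 42.69 grip 0.0 q [  0.37   6.81  -4.5   78.68  -0.   100.08]
```

Call:
{"name": "play_rows", "arguments": {
  "increments": [
    {"slide": [0, -0.8, 1.3], "angular": [0, 0, 0], "claw": -0.3},
    {"slide": [0, 0, 0], "angular": [0, 0, 0], "claw": -0.5},
    {"slide": [0, 0, 0], "angular": [0, 0, 0], "claw": -0.6},
    {"slide": [0, 0, 0], "angular": [0, 0, 0], "claw": -0.7},
    {"slide": [0, 0, 0], "angular": [0, 0, 0], "claw": -0.8},
    {"slide": [0, 0, 0], "angular": [0, 0, 0], "claw": -1},
    {"slide": [0, 0, 0], "angular": [0, 0, 0], "claw": -1}
  ],
  "squeeze": 40
}}

```text
time: 12.85
ee_pos: [0.5642, 0.004, 0.076]
tcp_rot: [-179.9, -0.0, 80.3]
wrist_force: [-5.0, 1.5, 4.4]
opening: 0.0094
grasp_force: 39.1
```

Call:
{"name": "play_rows", "arguments": {
  "increments": [
    {"slide": [0, 0, 0], "angular": [0, 0, 0], "claw": -1},
    {"slide": [0, 0, 0], "angular": [0, 0, 0], "claw": -1},
    {"slide": [0, 0, 0], "angular": [0, 0, 0], "claw": -1}
  ],
  "squeeze": 100
}}

```text
time: 13.15
ee_pos: [0.5643, 0.004, 0.0763]
tcp_rot: [-180.0, -0.0, 80.3]
wrist_force: [-5.6, 0.1, 5.0]
opening: 0.0055
grasp_force: 98.6
```

```bash
python3 d.py .5648 .0037 .076 80.3
```

```text
slide [-0.21  0.51  0.27] rot [-0.04 -0.01  0.01]
t 13.15 pos [564.33   3.99  76.27] rpy [-1.7996e+02 -1.0000e-02  8.0310e+01] F [-5.62  0.12  5.02] tq [0.13 1.14 0.01] open 5.47 grip 98.61 q [ 4.0000e-01  6.6900e+00 -4.7400e+00  7.8600e+01  1.0000e-02  1.0009e+02]
```

Call:
{"name": "play_rows", "arguments": {
  "increments": [
    {"slide": [0, 0, -2], "angular": [0, 0, 0], "claw": -1},
    {"slide": [0, 0, -3], "angular": [0, 0, 0], "claw": -1},
    {"slide": [0, 0, -5], "angular": [0, 0, 0], "claw": -1},
    {"slide": [0, 0, -5], "angular": [0, 0, 0], "claw": -1},
    {"slide": [0, 0, -3], "angular": [0, 0, 0], "claw": -1},
    {"slide": [0, 0, -2], "angular": [0, 0, 0], "claw": -1},
    {"slide": [0, 0, 0], "angular": [0, 0, 0], "claw": -1},
    {"slide": [0, 0, 0], "angular": [0, 0, 0], "claw": -1}
  ]
}}

```text
time: 13.95
ee_pos: [0.5648, 0.0038, 0.0957]
tcp_rot: [180.0, 0.0, 80.3]
wrist_force: [-0.3, 0.0, -7.9]
opening: 0.005
grasp_force: 98.2
```

```bash
python3 d.py .5648 .0037 .196 80.3
python3 - <<'E'
from h import *
s=bot.camera('side')[:,:,::-1]; cv2.imwrite('pics/s6.png',s)
cv2.imwrite('pics/c7.png',cv2.resize(s[165:280,225:370],None,fx=5,fy=5,interpolation=cv2.INTER_CUBIC))
E
```

```text
slide [-1.1000e-01 -1.0000e-02 -1.0028e+02] rot [ 0.  0. -0.]
t 13.95 pos [564.83   3.81  95.72] rpy [180.    0.   80.3] F [-0.31  0.01 -7.87] tq [0.05 0.01 0.  ] open 5.04 grip 98.19 q [  0.39   6.43  -2.88  80.7   -0.   100.09]
```

View pics/c7.png

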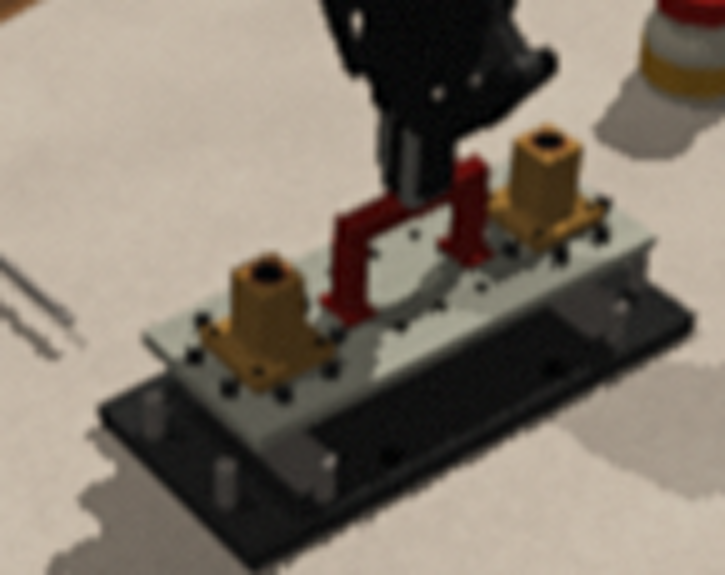

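The pallet hangs level at 20 mm with both nuts seated (crop (268,330) and (548,205)). The wrist carries 7.9 N with almost no moment. I'll lift it the rest of the way.

Call:
{"name": "play_rows", "arguments": {
  "increments": [
    {"slide": [0, 0, -4], "angular": [0, 0, 0], "claw": -1},
    {"slide": [0, 0, -9], "angular": [0, 0, 0], "claw": -1},
    {"slide": [0, 0, -13], "angular": [0, 0, 0], "claw": -1},
    {"slide": [0, 0, -13], "angular": [0, 0, 0], "claw": -1},
    {"slide": [0, 0, -13], "angular": [0, 0, 0], "claw": -1},
    {"slide": [0, 0, -13], "angular": [0, 0, 0], "claw": -1},
    {"slide": [0, 0, -13], "angular": [0, 0, 0], "claw": -1},
    {"slide": [0, 0, -13], "angular": [0, 0, 0], "claw": -1}
  ]
}}

```text
time: 14.8
ee_pos: [0.5649, 0.0038, 0.188]
tcp_rot: [180.0, -0.0, 80.3]
wrist_force: [0.2, 0.4, -7.4]
opening: 0.0048
grasp_force: 98.5
```

Call:
{"name": "play_rows", "arguments": {
  "increments": [
    {"slide": [0, 0, -9], "angular": [0, 0, 0], "claw": -1},
    {"slide": [0, 0, -5], "angular": [0, 0, 0], "claw": -1},
    {"slide": [0, 0, -2], "angular": [0, 0, 0], "claw": -1},
    {"slide": [0, 0, 0], "angular": [0, 0, 0], "claw": -1},
    {"slide": [0, 0, 0], "angular": [0, 0, 0], "claw": -1},
    {"slide": [0, 0, 0], "angular": [0, 0, 0], "claw": -1},
    {"slide": [0, 0, 0], "angular": [0, 0, 0], "claw": -1},
    {"slide": [0, 0, 0], "angular": [0, 0, 0], "claw": -1}
  ]
}}

```text
time: 15.6
ee_pos: [0.5647, 0.0038, 0.2026]
tcp_rot: [-180.0, 0.0, 80.3]
wrist_force: [-0.6, -0.8, -7.7]
opening: 0.0052
grasp_force: 98.5
```

```bash
python3 d.py .5648 .0037 .196 80.3
python3 - <<'E'
from h import *
s=bot.camera('side')[:,:,::-1]; cv2.imwrite('pics/s7.png',s)
cv2.imwrite('pics/c8.png',cv2.resize(s[100:280,210:400],None,fx=3.3,fy=3.3,interpolation=cv2.INTER_CUBIC))
E
```

```text
slide [-0.12  0.09  6.6 ] rot [-0.02  0.    0.  ]
t 15.6 pos [564.74   3.84 202.6 ] rpy [-179.98    0.     80.3 ] F [-0.61 -0.84 -7.73] tq [ 0.03 -0.02  0.02] open 5.23 grip 98.52 q [  0.39   6.58   9.09  92.53  -0.   100.09]
```

View pics/c8.png

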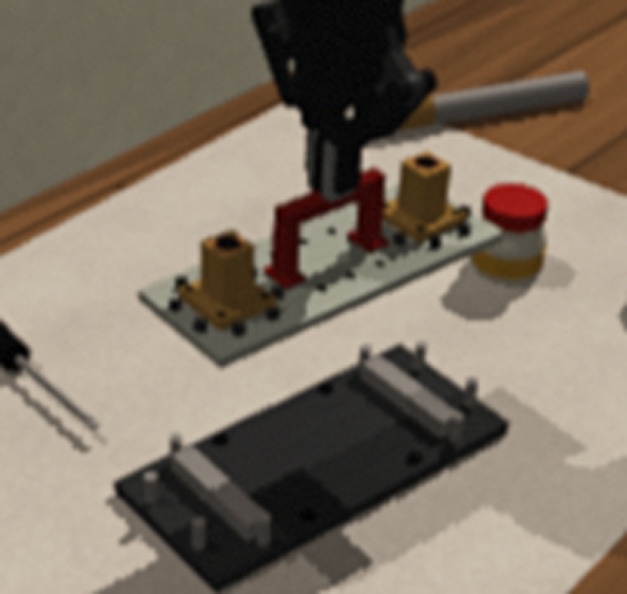

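The pallet is held level about 126 mm above its base, steady, with both nuts in their nests (crop (228,280) and (425,205)). I'm handing the job in.

```bash
python3 -c "
from workcell import bot
print(bot.job_done())"
```

```text
the job is handed in; nothing more can be done
None
```

The brass nut is seated flat in the free nest, and the arm is holding the pallet level by its red handle about 12.6 cm above the base with both nuts in place; the job was handed in at about 16 s, and the pulley, jar and screwdriver were never touched.

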